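# Hold a T-lug against a frame tube for tacking

### The arm

A 6-joint arm with a two-finger parallel gripper is mounted at the origin on the work surface. World frame = base frame: x ahead of the robot, y to its left, z up, the work surface at z = 0. Lengths are in m, angles in rad, forces in N, time in s.
With the tool pointing down it reaches from about 0.275 to 0.85 m from the base axis. Payload 5.2 kg.
Tool frame: the origin (TCP) lies midway between the tips of the shut fingers; the grasp point (between the pads) lies behind it (arm.pinch_z is the z of the grasp point in the tool frame, in m); z points along the fingers, y is the line along which they close (so a half turn about z gives the same grasp; the last joint's range is limited). The gripper opens to 85 mm and grips with 20 to 120 N. Pads are 22 mm wide; open, the fingers measure 114 mm over their backs; the gripper's body (76 mm by 85 mm) begins 54 mm behind the grasp point. The pads swing forward as they close: fully open they stand 13 mm farther back than shut.
Start: joints at [1.059, 0.259, 1.535, -0, 1.348, -0.203], TCP at [0.167, 0.524, 0.231] pointing down, gripper open.
Joint ranges: [-3.14, 3.14], [-0.91, 2.08], [0.19, 2.58], [-1.22, 4.36], [0.22, 2.71], [-3.12, 3.12]. Speed limits (rad/s): [2.57, 2.57, 3.14, 3.14, 3.14, 3.14].

### API

Orientations are given as a unit quaternion [x, y, z, w].
In Python, from rig import arm gives the robot as it stands. The module is installed in compiled form; this text tells all that it offers.
- The arm moves only by the tool carry_out, never from a script. Its argument "plan" is a list that holds one entry, the list of rows, each a list of 5 numbers: the shift along the world's x, y, z in mm, then the turn about the world's z in rad, then the finger opening in mm, from 0 to 85.4. In form: [[[x, y, z, roll, claw], ...]]. A call has 1 to 5 rows; each row is the pose to reach, as a shift and turn from the pose commanded when the call began; what a row does not reach only later rows make up. A row lasts 1/8 s, in which the tool goes at most 62.5 mm and 10.7 degrees, less where a joint would pass 70% of its speed; a pose out of reach is approached as far as the arm can. A call with a gripper value outside its range is refused whole. The fingers move at their own pace and stop on an object; "grip_force" is the grip in N (left out, the last holds). Time passes only in rows, so rows that repeat a pose let the fingers close. It gives the time, the measured TCP pose, the force, the opening and the grip force at its end, in the units of the state.
- arm.get_obs(): the state, without advancing time (a new reading comes with each control period).
- arm.camera(name): name is "side" or "top" or "wrist"; returns a dict with "color" (400x640x3 uint8, red, green, blue), "depth" (400x640 float32, m along the optical axis (not along the pixel's ray), 0 where there is no reading), "K" (3x3 intrinsics, pixels), "k1" (the pictures are not rectified: a ray, as slopes to the right and down, at radius r is drawn at 1 + k1 r^2 times it, then the intrinsics apply), "extrinsics" (4x4, takes a point from world to camera coordinates); the wrist camera has in their place "T_tool_cam" (4x4, takes a point from camera to tool coordinates, whose origin is the TCP and whose axes are the flange's). Camera axes: x right, y down, z forward; pixel columns grow to the right and rows downward; lengths in m; the calibration is good to about 2 mm. A picture is of the moment at which its call begins: read the wrist's pose just before it.
- arm.close_job(): hands the job in; it is judged then, once.
The state is a dict: "time_s": time; "q": joint angles; "dq": joint speeds; "joint_efforts": joint torques, N m; "ee_pos": TCP position; "ee_rot": TCP orientation; "ft_force": force on the tool from outside, world axes, zero at the start; "moment": the same for the moment, N m; "width": opening from 0.0 (shut) to 1.0 (fully open); "grip_force": force on a finger pad.
Only numpy, scipy, OpenCV 4.12 (cv2) and the standard library are available. Lean on these libraries where they do the work, as an engineer would, in place of code of your own. Each camera call takes 0.05 s, during which the arm holds its last target. There are 200 camera calls.

### The job

Be the welder's third hand: pick up the T-shaped steel lug, carry it to the tacking jig and hold it in the air with the flat face of its plate square against the front of the frame tube, midway between the tube's two collars and flush with the tube's top and bottom edges. Push the sprung tube back about 10 mm (a steady push of about 10 N, the pointer's end between the two gauge tabs), never to the end of its travel, keep that push for a couple of seconds, and finish while still gripping and pressing: do not let go. Leave the other brackets, the tools and the rest on the bench where they are.

Things in the scene. Friction and masses are not known exactly. Their poses are not given: they have to be found in the camera images.
- lug: The lug to hold: bare steel, T-shaped from above, 50 mm tall, 0.3 to 0.5 kg, standing upright on the bench. Plate 60 mm wide (y), 6 mm thick; a web 10 mm thick, 64 mm long (x) stands on the middle of its back: grip it across the 10 mm. Origin on the underside, mid-length: flat front face at x = +35 mm, plate's back at +29, web's end at -35. x points from web to plate, z up.
- lug_face (a point): Centre of the lug's flat front face: 35 mm ahead (+x) of the lug's origin and 25 mm above its underside; axes as the lug's.
- tube_face (a point): Centre of the tube's front face, 100 mm above the bench, moving with the tube. x points level into the tube (the way to push), y along it, z up. A level square steel tube, 50 x 50 mm, 130 mm long; its face spans 75 to 125 mm above the bench. Two square collars round it (inner edges at y = -42 and +42 mm) stand 6 mm proud of the face.
- jig: The tacking jig that carries the tube, fast on the bench; position and heading vary. Origin on the bench right below the centre of the tube's face at rest, axes as the tube face's. Grey spring housing 110 mm wide, 120 mm tall, from x = 95 to 145 mm, behind the tube; base plate 12 mm thick, 150 mm wide, x = -15 to 155 mm.
- carriage (a joint): How far the tube is pushed back on its springs, m: 0 at rest, hard stop at 0.022. Push = 2 N + 0.8 N per mm (10 N at 10 mm); it springs back when let go. A brass pointer on top goes back with it; its end is between two small upright tabs on the housing from 5 mm (6 N) to 15 mm (14 N).
- angle: Not wanted: plain steel angle bracket, L-shaped seen from above, 60 by 60 mm, 6 mm thick, 50 mm tall, standing. Origin about the middle of its underside.
- channel: Not wanted: plain steel U-channel bracket lying open side up, 60 by 50 mm, 40 mm tall. Origin at the centre of its underside.
- disc: Brake disc ring lying flat, 170 mm across, 100 mm hole, 5 mm thick. Origin at its centre, underside.
- can: Grey spray can, 65 mm across, 190 mm tall, upright. Origin at the centre of its underside.
- jar: Grease jar with black cap, 72 mm across, 70 mm tall. Origin at the centre of its underside.
- screwdriver: Screwdriver with black handle, lying along its x. Origin on its underside.
- hammer: Hammer lying along its x. Origin on its underside.
- wrench: Wrench lying along its x. Origin on its underside.
There are look-alikes about, which are no part of the job. Leave any pink or turquoise look-alike of the lug alone.

How it is judged:
By the outcome, as a careful person would: the job done as asked, in the order asked, and still so for the second after the job is handed in, while the arm keeps its last pose, push and grip.
It also fails if it takes over 48 s, if anything falls off the work surface, if the arm or the gripper's body presses on something with over 40 N, if the wrist force passes 120 N, or if a joint passes its speed limit or range.

## Working session

There is one attempt and no reset: what is moved stays moved. The work goes in short steps, Python scripts to look and compute and a tool call to move; the robot and the scene stay as the last step left them, time stands still between calls to the robot, and variables do not carry over. Pictures are saved under pics/ and viewed, at most 10 in all, crops included, and the job is handed in when it is done.

Besides the shell and the picture viewer there is one more tool, called after "Request:" by a JSON object that holds its "name" and its "arguments", one argument or row to a line. carry_out: Moves the arm, as the interface text tells. Its arguments: {"type":"object","properties":{"plan":{"type":"array","items":{"type":"array","items":{"type":"array","items":{"type":"number"}}}},"grip_force":{"type":"number"}},"required":["plan"]}

```bash
mkdir -p pics; cat > h.py <<'E'
import numpy as np, cv2
from rig import arm
from scipy.spatial.transform import Rotation as R
def shot(n):
    o=arm.get_obs(); c=arm.camera(n); c['obs']=o
    if n=='wrist':
        T=np.eye(4);T[:3,:3]=R.from_quat(o['ee_rot']).as_matrix();T[:3,3]=o['ee_pos'];c['cw']=T@c['T_tool_cam']
    else: c['cw']=np.linalg.inv(c['extrinsics'])
    return c
def ray(c,px):
    px=np.atleast_2d(np.array(px,float)); k=float(c['k1'])
    K=c['K'];p=(px-[K[0,2],K[1,2]])/[K[0,0],K[1,1]]; u=p.copy()
    for _ in range(20): u=p/(1+k*(u**2).sum(1,keepdims=True))
    return np.c_[u,np.ones(len(u))]
def on_plane(c,px,z):
    d=ray(c,px)@c['cw'][:3,:3].T; o=c['cw'][:3,3]
    return o+d*((z-o[2])/d[:,2])[:,None]
def cloud(c):
    h,w=c['depth'].shape; v,u=np.mgrid[:h,:w]
    r=ray(c,np.c_[u.ravel(),v.ravel()])*c['depth'].reshape(-1,1)
    return (r@c['cw'][:3,:3].T+c['cw'][:3,3]).reshape(h,w,3)
def save(n,img): cv2.imwrite('pics/'+n,img[:,:,::-1])
E
python3 - <<'E'
from h import *
for n in('top','side','wrist'):
    c=shot(n);save(n+'0.png',c['color']);np.savez(n+'0.npz',**{k:c[k] for k in('color','depth','K','k1','cw')})
    print(n,c['K'].ravel(),c['k1'],c['cw'][:3].round(3).tolist())
print(arm.pinch_z,arm.get_obs())
E
```

```text
top [397.6195659    0.         318.95442283   0.         397.6195659
 195.37751067   0.           0.           1.        ] -0.06688531878113639 [[0.018, -0.994, 0.108, 0.386], [-1.0, -0.017, 0.013, -0.007], [-0.011, -0.108, -0.994, 1.358]]
side [460.97653796   0.         318.07959699   0.         460.97653796
 195.32406013   0.           0.           1.        ] -0.07319584314696388 [[0.878, -0.37, 0.303, 0.105], [-0.478, -0.658, 0.581, -0.789], [-0.016, -0.655, -0.755, 1.107]]
wrist [311.61118532   0.         316.90497209   0.         311.61118532
 194.34939337   0.           0.           1.        ] -0.022114502674076716 [[0.304, 0.907, 0.293, 0.092], [0.953, -0.289, -0.096, 0.548], [-0.002, 0.308, -0.951, 0.374]]
-0.0187 {'time_s': 0.15, 'q': array([ 1.05921833e+00,  2.59210756e-01,  1.53581104e+00,  4.81149788e-05,
        1.34798015e+00, -2.02797018e-01]), 'dq': array([-1.91270317e-03, -6.41504415e-04, -4.18450356e-03, -6.39035362e-04,
        3.40616703e-04, -9.44009394e-05]), 'joint_efforts': array([ 3.35926947e-03, -4.46386564e+01, -2.90819442e+01, -2.92587738e-04,
        8.14612198e-03, -2.11569812e-06]), 'ee_pos': array([0.16691229, 0.52365977, 0.23065502]), 'ee_rot': array([ 1.53783100e-01,  9.88104378e-01, -6.51969145e-04, -2.68351208e-04]), 'ft_force': array([-0.35340604,  1.03798698,  0.1289025 ]), 'moment': array([-0.02263619,  0.03944651,  0.01766865]), 'grip_force': 0.0, 'width': 1.0045296428522121}
```

View pics/top0.png

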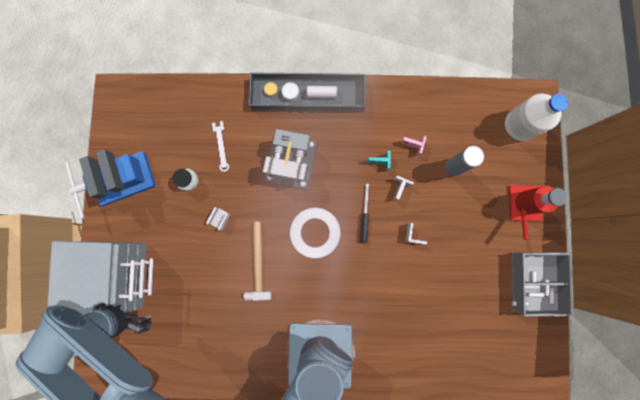

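View pics/side0.png

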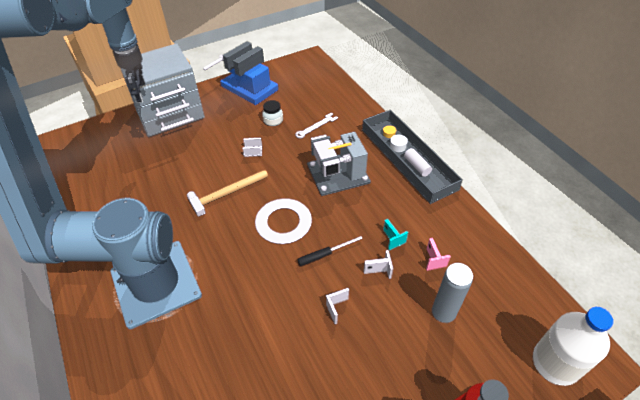

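Candidates for the lug: the bare steel T at top (402,186) / side (379,266), the turquoise T (380,160), the pink T (416,144), the L angle (415,235) and the channel (218,218). I choose the bare steel T at (402,186). The jig is at (289,158).

```bash
python3 - <<'E'
from h import *
def ld(n): return dict(np.load(n+'0.npz'))
t=ld('top');s=ld('side')
a=cv2.resize(t['color'][125:255,350:450],None,fx=4,fy=4,interpolation=cv2.INTER_CUBIC)
b=cv2.resize(s['color'][235:300,345:445],None,fx=4,fy=4,interpolation=cv2.INTER_CUBIC)
c2=cv2.resize(t['color'][120:195,250:330],None,fx=4,fy=3.46,interpolation=cv2.INTER_CUBIC)
im=np.zeros((520,800,3),np.uint8);im[:,:400]=a;im[:260,400:]=b;im[260:520,400:720]=c2[:260] if c2.shape[0]>=260 else cv2.resize(c2,(320,260))
save('crop1.png',im)
# coarse positions & heights from the depth of two views
for n,c in(('top',t),('side',s)):
    P=cloud(c); G=c['color'].astype(int)
    grey=(G.max(2)-G.min(2)<40)
    for nm,lo,hi in(('lug',None,None),):
        cen=on_plane(t,[402,186],.05)[0]
        m=grey&(np.hypot(P[...,0]-cen[0],P[...,1]-cen[1])<.06)&(P[...,2]>.035)&(P[...,2]<.07)
        q=P[m];print(n,'lug',len(q),np.median(q,0).round(4),np.percentile(q[:,2],[5,50,95]).round(4))
    cen=on_plane(t,[289,158],.12)[0]
    m=(np.hypot(P[...,0]-cen[0],P[...,1]-cen[1])<.12)&(P[...,2]>.06)
    q=P[m];print(n,'jig',len(q),cen.round(3),q.min(0).round(3),q.max(0).round(3))
E
```

```text
top lug 114 [ 0.5722 -0.2611  0.0491] [0.0384 0.0491 0.0533]
top jig 1558 [0.638 0.107 0.12 ] [0.566 0.047 0.06 ] [0.733 0.187 0.136]
side lug 207 [ 0.5645 -0.2625  0.0485] [0.0368 0.0485 0.0534]
side jig 1656 [0.638 0.107 0.12 ] [0.568 0.044 0.06 ] [0.734 0.188 0.135]
```

View pics/crop1.png

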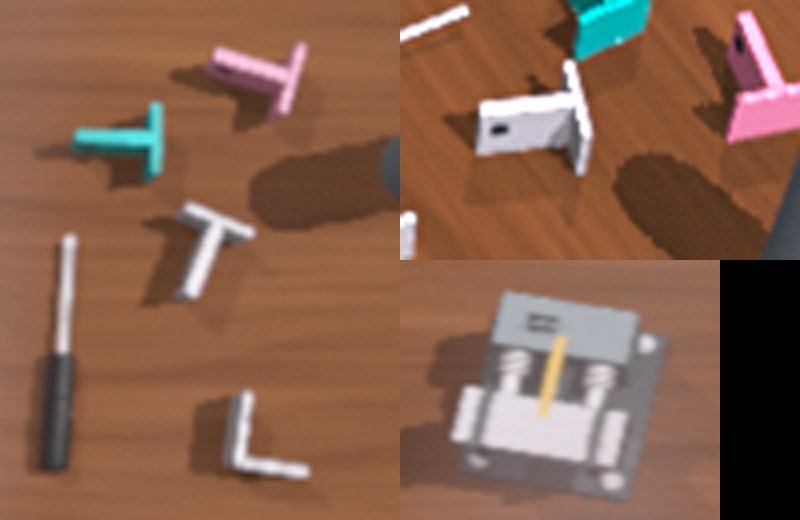

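Bare steel T confirmed: it has a plate at the far end and a web towards the robot with a hole in its end, heading about -0.39. The jig faces the robot, heading about -0.2. Depths give a lug top of about 50 mm and a jig top of about 135 mm, which match the text. Now moving over the lug.

Request:
{"name": "carry_out", "arguments": {
  "plan": [
    [[25,-50,0,-0.08,85],[50,-100,0,-0.08,85],[75,-150,0,-0.08,85],[100,-200,0,-0.08,85],[125,-250,0,-0.08,85]]
  ]
}}

```text
time_s: 0.78
ee_pos: [0.2925, 0.2724, 0.2313]
ee_rot: [0.193, 0.981, 0.0, 0.0]
ft_force: [0.3, -0.5, 0.2]
width: 0.998
grip_force: 0.0
```

Request:
{"name": "carry_out", "arguments": {
  "plan": [
    [[25,-50,0,0,85],[50,-100,0,0,85],[75,-150,0,0,85],[100,-200,0,0,85],[130,-250,0,0,85]]
  ]
}}

```text
time_s: 1.4
ee_pos: [0.4224, 0.0223, 0.2314]
ee_rot: [0.193, 0.981, 0.0, 0.0]
ft_force: [1.2, 0.0, 0.7]
width: 0.994
grip_force: 0.0
```

Request:
{"name": "carry_out", "arguments": {
  "plan": [
    [[27,-55,0,0,85],[55,-110,0,0,85],[82,-165,0,0,85],[110,-220,0,0,85],[130,-265,0,0,85]]
  ]
}}

```text
time_s: 2.02
ee_pos: [0.5527, -0.2434, 0.2307]
ee_rot: [0.194, 0.981, 0.0, -0.0]
ft_force: [-0.1, -0.7, 0.3]
width: 0.997
grip_force: 0.0
```

```bash
python3 - <<'E'
from h import *
c=shot('wrist');save('w1.png',c['color']);np.savez('w10.npz',**{k:c[k] for k in('color','depth','K','k1','cw')})
o=arm.get_obs();print(o['time_s'],o['ee_pos'],o['ee_rot'],o['ft_force'])
P=cloud(c);G=c['color'].astype(int)
m=(P[...,2]>.044)&(P[...,2]<.057)&(np.hypot(P[...,0]-.567,P[...,1]+.262)<.07)
q=P[m];print(len(q),q.mean(0),np.median(q[:,2]))
x,y=q[:,0],q[:,1]
print(cv2.minAreaRect(q[:,:2].astype(np.float32)*1000))
E
```

```text
2.075 [ 0.5544149  -0.24911937  0.23000112] [ 1.94959405e-01  9.80809350e-01 -1.74299177e-03  9.00943518e-04] [ 2.99837592 -4.60667982  1.01670982]
912 [ 0.56510622 -0.26404561  0.05015609] 0.050433647024818645
((556.12353515625, -260.579345703125), (58.89018249511719, 70.04170227050781), 67.69255065917969)
```

View pics/w1.png

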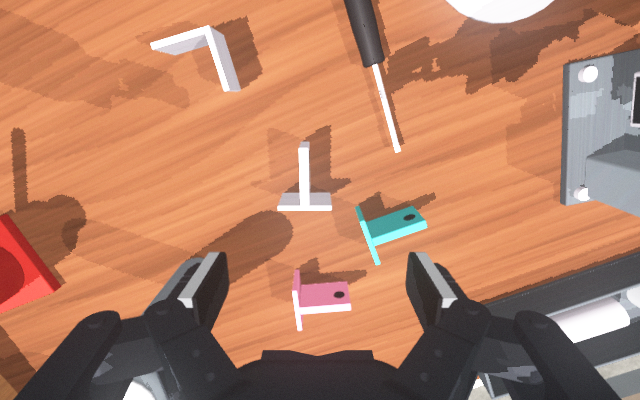

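The wrist view shows the lug's plate at (304,208) and its web end at (304,145). Turquoise is at (390,235), pink at (320,300) and the can's top is under the left finger. The lug footprint measures 59x70 mm, top at 50 mm, as it should. I'll repeat this with the arm settled and measure the jig too.

```bash
cat > lug.py <<'E'
from h import *
def lug(c):
    P=cloud(c);G=c['color'].astype(int)
    m=(P[...,2]>.044)&(P[...,2]<.057)&(np.hypot(P[...,0]-.556,P[...,1]+.261)<.055)
    G=c['color'].astype(int); m&=(G.max(2)-G.min(2)<45)
    q=P[m];return cv2.minAreaRect(q[:,:2].astype(np.float32)*1000),len(q),np.median(q[:,2])
E
python3 - <<'E'
from lug import *
for i in range(2):
    c=shot('wrist');print(c['obs']['ee_pos'],lug(c))
    o=c['obs'];Rm=R.from_quat(o['ee_rot']).as_matrix();print('head',np.arctan2(-Rm[1,0],-Rm[0,0]))
# ray check of height-plane: web-end & plate corners by mask contour
G=c['color'].astype(int);m=((G.min(2)>200)).astype(np.uint8);m[:130]=0;m[215:]=0;m[:,:270]=0;m[:,340:]=0
pts=np.argwhere(m)[:,::-1];w=on_plane(c,pts,.05)[:,:2].astype(np.float32)*1000;print('colour',len(pts),cv2.minAreaRect(w))
t=dict(np.load('top0.npz'));
for c in(t,dict(np.load('side0.npz'))):
    P=cloud(c)
    dj=np.hypot(P[...,0]-.64,P[...,1]-.107)<.13
    for z0,z1 in((.121,.128),(.115,.1205),(.129,.14)):
        q=P[dj&(P[...,2]>z0)&(P[...,2]<z1)];print(z0,len(q),q.mean(0).round(4),cv2.minAreaRect(q[:,:2].astype(np.float32)*1000))
E
```

```text
[ 0.5544149  -0.24911937  0.23000112] (((555.8778686523438, -261.61083984375), (58.60867691040039, 70.20310974121094), 70.05894470214844), 896, np.float64(0.050461057579990226))
head -0.39242913310833705
[ 0.55311038 -0.24590822  0.22980385] (((556.2116088867188, -259.95501708984375), (58.99924087524414, 69.82658386230469), 67.87498474121094), 905, np.float64(0.05044638620300396))
head -0.39284617733262733
colour 911 ((556.2462768554688, -259.19708251953125), (59.74491882324219, 69.80056762695312), 67.53107452392578)
0.121 635 [0.6245 0.1161 0.124 ] ((647.8848876953125, 113.47772979736328), (126.7916030883789, 150.3461151123047), 81.00741577148438)
0.115 397 [0.6847 0.1036 0.1183] ((649.0914306640625, 112.03672790527344), (127.87138366699219, 151.9859619140625), 79.28217315673828)
0.129 95 [0.62   0.1202 0.1315] ((640.0409545898438, 108.17366790771484), (109.40276336669922, 131.31961059570312), 80.81391906738281)
0.121 576 [0.6371 0.1105 0.1245] ((650.6787109375, 111.41604614257812), (135.92596435546875, 148.60289001464844), 79.732666015625)
0.115 212 [0.6764 0.0953 0.1185] ((652.1302490234375, 105.5111083984375), (119.41837310791016, 151.826171875), 82.2194595336914)
0.129 109 [0.618  0.1173 0.1316] ((641.9492797851562, 110.25511169433594), (116.72513580322266, 131.2544403076172), 81.57081604003906)
```

Request:
{"name": "carry_out", "arguments": {
  "plan": [
    [[3,-14,-40,0,40],[3,-14,-80,0,40],[3,-14,-120,0,40],[3,-14,-130,0,40],[3,-14,-130,0,40]]
  ]
}}

```text
time_s: 2.8
ee_pos: [0.555, -0.2542, 0.1016]
ee_rot: [0.193, 0.981, 0.0, -0.0]
ft_force: [0.0, -0.3, 0.0]
width: 0.464
grip_force: 0.0
```

```bash
python3 - <<'E'
from lug import *
c=shot('wrist');print(c['obs']['ee_pos'],c['obs']['ft_force'],c['obs']['width'],lug(c)); save('w2.png',c['color'])
print(arm.get_obs()['ee_pos'])
E
```

```text
[ 0.55504699 -0.2542314   0.10160996] [ 0.04648203 -0.2781594   0.00210769] 0.4642963520061675 (((557.52587890625, -256.6414489746094), (52.98124694824219, 70.0484390258789), 67.56416320800781), 2126, np.float64(0.05041333816916822))
[ 0.55578975 -0.25486352  0.10270488]
```

View pics/w2.png

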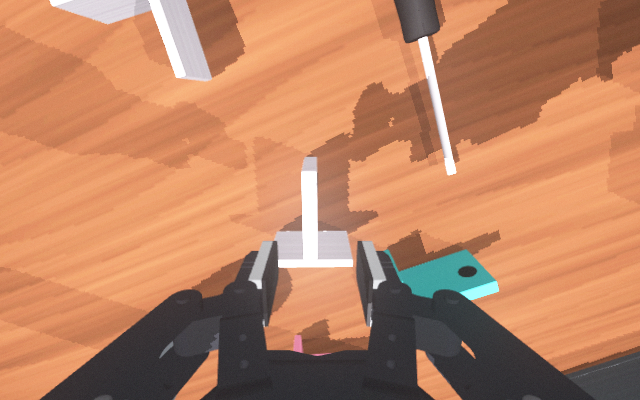

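The web is at column 309 and the finger midpoint at about 317, so the lug lies about 5 mm to -y of the tool, which agrees with the earlier -259.5 (the left finger hides part of the plate). Correct this, descend and close.

Request:
{"name": "carry_out", "arguments": {
  "plan": [
    [[1,-5,0,0,40],[1,-5,-40,0,40],[1,-5,-75,0,40],[1,-5,-95,0,40],[1,-5,-95,0,40]]
  ]
}}

```text
time_s: 3.48
ee_pos: [0.5558, -0.2601, 0.0059]
ee_rot: [0.193, 0.981, 0.0, -0.001]
ft_force: [-0.4, -0.5, 0.2]
width: 0.468
grip_force: 0.0
```

Request:
{"name": "carry_out", "arguments": {
  "plan": [
    [[0,0,0,0,20],[0,0,0,0,0],[0,0,0,0,0],[0,0,0,0,0],[0,0,0,0,0]]
  ],
  "grip_force": 90
}}

```text
time_s: 4.1
ee_pos: [0.5574, -0.2608, 0.0083]
ee_rot: [0.193, 0.981, -0.001, 0.002]
ft_force: [-0.9, 1.4, 6.5]
width: 0.107
grip_force: 88.5
```

Request:
{"name": "carry_out", "arguments": {
  "plan": [
    [[0,0,20,0,0],[0,0,60,0,0],[0,0,110,0,0],[0,0,150,0,0],[0,0,150,0,0]]
  ]
}}

```text
time_s: 4.72
ee_pos: [0.5579, -0.2612, 0.1602]
ee_rot: [0.193, 0.981, -0.002, 0.003]
ft_force: [0.2, 0.6, -3.7]
width: 0.102
grip_force: 87.8
```

Request:
{"name": "carry_out", "arguments": {
  "plan": [
    [[-30,50,0,0.1,0],[-60,100,0,0.2,0],[-80,150,0,0.2,0],[-80,200,0,0.2,0],[-80,250,0,0.2,0]]
  ]
}}

```text
time_s: 5.35
ee_pos: [0.4743, -0.0083, 0.1546]
ee_rot: [0.095, 0.996, 0.0, -0.001]
ft_force: [0.8, 0.4, -3.9]
width: 0.103
grip_force: 88.0
```

Request:
{"name": "carry_out", "arguments": {
  "plan": [
    [[0,40,0,0,0],[0,80,0,0,0],[0,120,0,0,0],[0,130,0,0,0],[0,130,0,0,0]]
  ]
}}

```text
time_s: 5.98
ee_pos: [0.4751, 0.1202, 0.155]
ee_rot: [0.093, 0.996, -0.0, -0.001]
ft_force: [0.6, 0.3, -3.9]
width: 0.107
grip_force: 88.3
```

```bash
python3 - <<'E'
from h import *
c=shot('wrist');o=c['obs'];save('w3.png',c['color']);np.savez('w30.npz',**{k:c[k] for k in('color','depth','K','k1','cw')})
print(o['time_s'],o['ee_pos'],o['ft_force'],o['width'],o['grip_force'])
T=np.eye(4);T[:3,:3]=R.from_quat(o['ee_rot']).as_matrix();T[:3,3]=o['ee_pos'];np.save('T3.npy',T)
print('head',np.arctan2(-T[1,0],-T[0,0]))
P=cloud(c);L=(P-T[:3,3])@T[:3,:3]; 
for r in (150,180,210,225,240,255,262): print(r,[(L[r,x]*1000).round(1).tolist() for x in (280,310,340)])
E
```

```text
5.975 [0.47512135 0.12023339 0.15503268] [ 0.56597448  0.25384564 -3.89048968] 0.1073971978009693 88.3124577999115
head -0.18717939401613723
150 [[27.9, -34.7, 149.8], [27.0, -6.5, 155.1], [26.9, 22.4, 155.9]]
180 [[-2.5, -36.3, 153.6], [-2.6, -6.7, 154.0], [-2.6, 22.9, 154.1]]
210 [[-34.2, -37.5, 153.8], [36.0, -2.4, -30.6], [-34.9, 23.8, 155.8]]
225 [[-51.0, -38.2, 154.4], [35.2, -2.1, -43.0], [-50.9, 24.0, 154.0]]
240 [[-68.2, -38.8, 154.4], [29.3, -2.2, -42.9], [-68.5, 24.5, 155.1]]
255 [[7.0, -17.0, -13.4], [22.5, -2.3, -41.3], [10.4, 10.5, -19.6]]
262 [[7.5, -16.2, -20.7], [20.1, -2.3, -42.3], [10.1, 10.2, -25.2]]
```

View pics/w3.png

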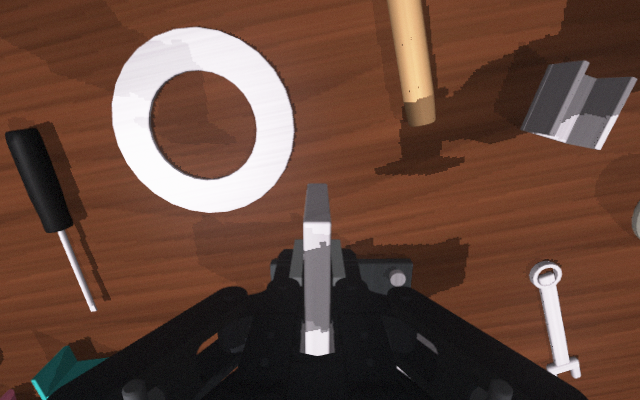

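The lug is gripped straight, with its web end at tool x = +36 and its top at tool z about -42.5 (underside about 8 mm below the TCP). Only the jig's base corner (398,280) can be seen past the hand, so I'll step aside to view the jig beside the fingers.

Request:
{"name": "carry_out", "arguments": {
  "plan": [
    [[0,-50,25,0,0],[20,-100,50,0,0],[50,-150,75,0,0],[85,-190,75,0,0],[85,-190,75,0,0]]
  ]
}}

```text
time_s: 6.65
ee_pos: [0.5627, -0.0754, 0.2306]
ee_rot: [0.097, 0.995, -0.001, 0.0]
ft_force: [-1.6, 0.8, -3.3]
width: 0.104
grip_force: 89.1
```

Request:
{"name": "carry_out", "arguments": {
  "plan": [
    [[0,0,0,0,0],[0,0,0,0,0]]
  ]
}}

```text
time_s: 6.9
ee_pos: [0.5601, -0.0696, 0.2309]
ee_rot: [0.094, 0.996, 0.0, -0.001]
ft_force: [-0.3, 0.1, -3.6]
width: 0.104
grip_force: 89.1
```

```bash
python3 - <<'E'
from h import *
c=shot('wrist');o=c['obs'];save('w4.png',c['color']);np.savez('w40.npz',**{k:c[k] for k in('color','depth','K','k1','cw')})
print(o['time_s'],o['ee_pos'],arm.get_obs()['ee_pos'],o['ft_force'],o['width'],o['grip_force'])
T=np.eye(4);T[:3,:3]=R.from_quat(o['ee_rot']).as_matrix();T[:3,3]=o['ee_pos'];np.save('T4.npy',T)
P=cloud(c);dj=np.hypot(P[...,0]-.64,P[...,1]-.107)<.14
for z0,z1 in((.07,.115),(.116,.1215),(.122,.128),(.129,.14)):
    q=P[dj&(P[...,2]>z0)&(P[...,2]<z1)]
    if len(q)>9:print(z0,len(q),q.mean(0).round(4),q.min(0).round(3),q.max(0).round(3))
E
```

```text
6.9 [ 0.56013155 -0.0696114   0.23089266] [ 0.56032148 -0.06937103  0.23114051] [-0.28040708  0.07122806 -3.61660408] 0.1037099895235863 89.07514929771423
0.07 5965 [0.6372 0.096  0.099 ] [0.567 0.046 0.07 ] [0.714 0.176 0.115]
0.116 4707 [0.6851 0.0996 0.12  ] [0.567 0.046 0.116] [0.733 0.188 0.121]
0.122 7924 [0.6118 0.1182 0.1253] [0.567 0.051 0.122] [0.726 0.19  0.128]
0.129 1731 [0.6163 0.1209 0.1312] [0.567 0.067 0.129] [0.71  0.176 0.134]
```

View pics/w4.png

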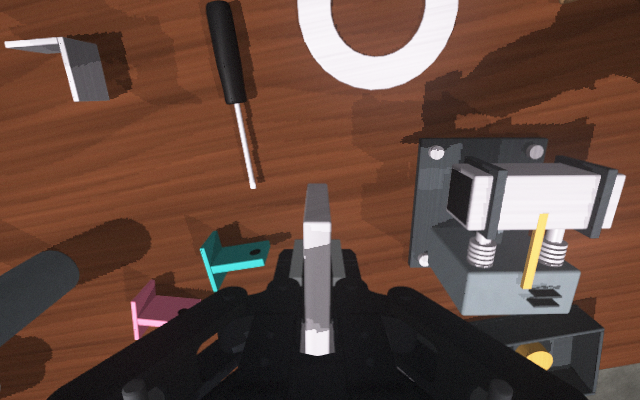

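The whole tube is visible: top face rows 175–228, collars near columns 490 and 600, pointer (543,215)–(527,288) clear of both tabs at rest (545,295). Fit the face line and the collars from these points, and check against the top camera.

```bash
python3 - <<'E'
from h import *
hs=[]
for n in('w40','top0','side0'):
    c=dict(np.load(n+'.npz'));P=cloud(c)
    Gd=np.hypot(P[...,0]-.64,P[...,1]-.107)<.14
    h=-0.19; 
    G=c['color'].astype(int); yel=(G[...,0]-G[...,2]>60)
    top=Gd&(P[...,2]>.122)&(P[...,2]<.1275)&~yel
    for it in range(4):
        a=np.array([np.cos(h),np.sin(h)]);b=np.array([-a[1],a[0]])
        q=P[top][:,:2]; x=q@a; y=q@b
        x0=np.percentile(x,5) if it==0 else f0; y0=np.median(y) if it==0 else yc
        mid=(abs(y-y0)<.036)&(x<x0+.06)
        # front edge: min x per y bin
        bins=np.round(y/.004).astype(int); E=[]
        for k in np.unique(bins[mid]):
            s=mid&(bins==k)
            if s.sum()>3:E.append((y[s].mean(),np.percentile(x[s],2),np.percentile(x[s],98)))
        E=np.array(E); f=np.polyfit(E[:,0],E[:,1],1); g=np.polyfit(E[:,0],E[:,2],1)
        h-=0 if n!='w40' else np.arctan((f[0]+g[0])/2)
        if n=='w40' : hs=h
        else: h=hs
        f0=np.median(E[:,1])
        # collars: points above .1285
        col=P[Gd&(P[...,2]>.129)&(P[...,2]<.134)&~yel][:,:2]; cx=col@a;cy=col@b; s=(cx<f0+.055)&(cx>f0-.012)
        cy=cy[s]; m=(cy.min()+cy.max())/2; L=cy[cy<m];Rr=cy[cy>m]; yc=(np.percentile(L,97)+np.percentile(Rr,3))/2
    tw=np.median(E[:,2]-E[:,1])
    print(n,'h',round(h,4),'slopes',f[0],g[0],'front x',f0,'depth',tw,'collars',[np.percentile(v,p).round(4) for v in(L,Rr) for p in(3,97)],'z',np.median(P[top][:,2]),'centre xy',a*f0+b*yc)
    fm=Gd&(P[...,2]>.085)&(P[...,2]<.118);q=P[fm];x=q[:,:2]@a;y=q[:,:2]@b;s=(abs(y-yc)<.035)&(x<f0+.01)
    if s.sum()>10: print(' face',s.sum(),np.percentile(x[s],[10,50,90]),np.polyfit(y[s],x[s],1)[0])
# lug in hand: web centreline and heading in tool frame, z top
for n in('w3','w4'):
    c=dict(np.load(n+'0.npz'));T=np.load('T%s.npy'%n[1]);L=(cloud(c)-T[:3,3])@T[:3,:3]
    m=(abs(L[...,2]+.0425)<.004)&(abs(L[...,1])<.012)&(L[...,0]>.012)&(L[...,0]<.04);m[:,:290]=0;m[:,345:]=0
    q=L[m];bn=np.round(q[:,0]/.003);C=np.array([(q[bn==k,0].mean(),(q[bn==k,1].min()+q[bn==k,1].max())/2,np.median(q[bn==k,2])) for k in np.unique(bn) if (bn==k).sum()>5])
    print(n,'web end',q[:,0].max(),'y',C[:,1].mean(),'yaw',np.polyfit(C[:,0],C[:,1],1)[0],'ztop',np.median(q[:,2]),'pitch',np.polyfit(C[:,0],C[:,2],1)[0])
    print('tool head',np.arctan2(-T[1,0],-T[0,0]))
E
```

```text
w40 h -0.1809 slopes -0.00020323234868869852 0.0035879114356909074 front x 0.5503402851445337 depth 0.04729217752640846 collars [np.float64(0.1772), np.float64(0.185), np.float64(0.2688), np.float64(0.277)] z 0.12538959430517704 centre xy [0.5819708  0.12512323]
 face 570 [0.54964628 0.54985641 0.55008808] -0.002674194991278832
top0 h -0.1809 slopes -0.026568359956490664 0.012733043949171755 front x 0.5520168664455525 depth 0.042200562247953655 collars [np.float64(0.1668), np.float64(0.2107), np.float64(0.2475), np.float64(0.2754)] z 0.12420851839335945 centre xy [0.5842337 0.1260382]
 face 31 [0.54866881 0.54899729 0.54934779] 0.0019919417860905573
side0 h -0.1809 slopes 0.02013298638279349 -0.05764043349240383 front x 0.5531459762918626 depth 0.0404040010098593 collars [np.float64(0.1666), np.float64(0.2137), np.float64(0.2406), np.float64(0.2795)] z 0.12476098033048422 centre xy [0.5849962  0.12393173]
 face 42 [0.5506313  0.55122859 0.55246062] -0.0015194453190641069
w3 web end 0.03659832620241181 y 0.0004022961934294064 yaw -0.042272753942946634 ztop -0.04225706315206763 pitch 0.016634429360078567
tool head -0.18717939401613723
w4 web end 0.03662872006040608 y 0.00011046117455091421 yaw 0.0015878841529146997 ztop -0.042233442551122546 pitch 0.01803582782376593
tool head -0.1886659499720277
```

The jig heading is -0.180, the face lies 0.550 m along that axis, and the collar gap is 84 mm, matching the text. Contact TCP is about (0.549, 0.131, 0.0825). Go to a standoff 60 mm short.

Request:
{"name": "carry_out", "arguments": {
  "plan": [
    [[-50,20,0,0.009,0],[-70,70,0,0.009,0],[-70,120,0,0.009,0],[-70,165,0,0.009,0],[-70,211,0,0.009,0]]
  ]
}}

```text
time_s: 7.58
ee_pos: [0.4902, 0.1431, 0.2319]
ee_rot: [0.089, 0.996, 0.0, 0.001]
ft_force: [0.8, 0.2, -3.4]
width: 0.103
grip_force: 89.2
```

Request:
{"name": "carry_out", "arguments": {
  "plan": [
    [[0,0,-50,0,0],[0,0,-100,0,0],[0,0,-148,0,0],[0,0,-148,0,0],[0,0,-148,0,0]]
  ]
}}

```text
time_s: 8.2
ee_pos: [0.4922, 0.1414, 0.0851]
ee_rot: [0.089, 0.996, 0.0, 0.001]
ft_force: [-0.6, 0.1, -4.0]
width: 0.104
grip_force: 89.0
```

Request:
{"name": "carry_out", "arguments": {
  "plan": [
    [[10,-2,0,0,0],[20,-4,0,0,0],[30,-5,0,0,0],[40,-7,0,0,0],[40,-7,0,0,0]]
  ]
}}

```text
time_s: 8.82
ee_pos: [0.5322, 0.1337, 0.0832]
ee_rot: [0.09, 0.996, 0.0, 0.0]
ft_force: [-0.3, -0.1, -3.5]
width: 0.103
grip_force: 89.0
```

```bash
python3 - <<'E'
from h import *
o=arm.get_obs();Rm=R.from_quat(o['ee_rot']).as_matrix()
print(o['time_s'],o['ee_pos'].round(4),'head',np.arctan2(-Rm[1,0],-Rm[0,0]),'axis',Rm[:,2].round(4),o['ft_force'],o['width'],o['grip_force'])
a=np.array([.98384,-.17903]);b=np.array([.17903,.98384]);p=o['ee_pos'][:2]
print('gap mm',1000*(.5499-.0335-p@a),'lat',1000*(p@b-.2269))
c=shot('side');P=cloud(c);P2=P[...,:2]@a;Q=P[...,:2]@b
save('s5.png',cv2.resize(c['color'][110:210,270:400],None,fx=6,fy=6,interpolation=cv2.INTER_CUBIC))
E
```

```text
8.825 [0.5322 0.1337 0.0832] head -0.18032358463079676 axis [ 6.e-04 -0.e+00 -1.e+00] [-0.29774969 -0.13020654 -3.51928113] 0.10260265430728191 89.02990221977234
gap mm 16.743110751834877 lat -0.09972179856154728
```

View pics/s5.png

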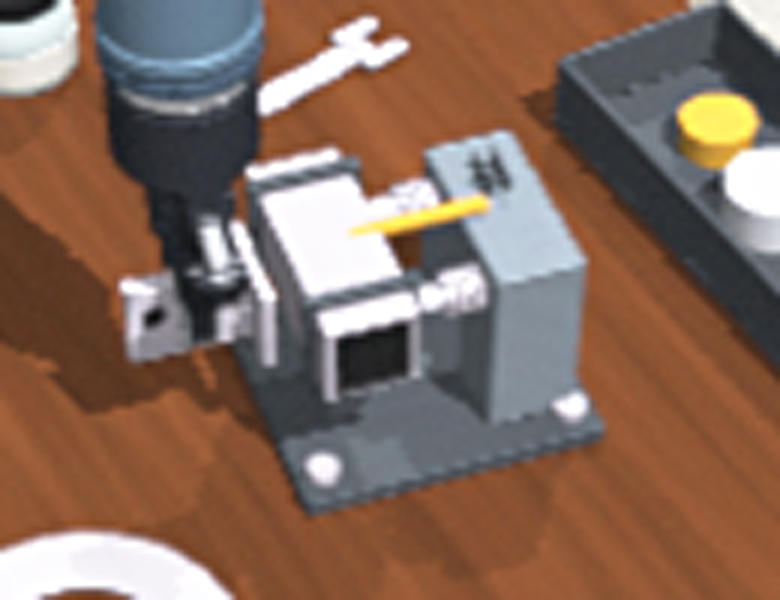

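The side view shows the plate level and centred, with a gap to the tube face of about 17 mm. The pointer at (485,205) sits short of the tabs. Check plate-top height against tube-top from one view.

```bash
python3 - <<'E'
from h import *
a=np.array([.98384,-.17903]);b=np.array([.17903,.98384])
for n in('side','top'):
    c=shot(n);P=cloud(c);x=P[...,:2]@a;y=P[...,:2]@b-.2269;z=P[...,2]
    lug=(x>.522)&(x<.536)&(abs(y)<.034)&(z>.06)&(z<.14); tb=(x>.553)&(x<.59)&(abs(y)<.036)&(z>.11)&(z<.1275)
    q=z[lug];print(n,lug.sum(),'plate z',np.percentile(q,[2,50,90,97]).round(4) if q.size else 0,'y',np.percentile(y[lug],[1,99]).round(4) if q.size else 0,'x',np.percentile(x[lug],[2,98]).round(4) if q.size else 0,'tube top',np.median(z[tb]).round(4))
E
```

```text
side 86 plate z [0.0781 0.109  0.1266 0.1277] y [-0.0333  0.0238] x [0.524  0.5337] tube top 0.1253
top 0 plate z 0 y 0 x 0 tube top 0.1234
```

Request:
{"name": "carry_out", "arguments": {
  "plan": [
    [[4,-1,-1,0,0],[8,-1.5,-1,0,0],[12,-2,-1,0,0],[15,-3,-1,0,0],[18,-3.5,-1,0,0]]
  ]
}}

```text
time_s: 9.6
ee_pos: [0.5489, 0.1305, 0.0822]
ee_rot: [0.09, 0.996, -0.0, -0.001]
ft_force: [-3.1, 0.8, -2.0]
width: 0.107
grip_force: 89.3
```

Request:
{"name": "carry_out", "arguments": {
  "plan": [
    [[1,0,0,0,0],[2,0,0,0,0],[3,-0.5,0,0,0],[3,-0.5,0,0,0],[3,-0.5,0,0,0]]
  ]
}}

```text
time_s: 10.22
ee_pos: [0.5515, 0.1301, 0.082]
ee_rot: [0.09, 0.996, -0.0, -0.001]
ft_force: [-4.9, 0.0, -3.1]
width: 0.108
grip_force: 89.5
```

Request:
{"name": "carry_out", "arguments": {
  "plan": [
    [[1.5,0,0,0,0],[3,-0.5,0,0,0],[4.5,-1,0,0,0],[6,-1,0,0,0],[6.5,-1,0,0,0]]
  ]
}}

```text
time_s: 10.85
ee_pos: [0.5569, 0.1291, 0.082]
ee_rot: [0.09, 0.996, -0.0, -0.002]
ft_force: [-9.0, 0.0, 0.3]
width: 0.103
grip_force: 89.9
```

Request:
{"name": "carry_out", "arguments": {
  "plan": [
    [[0,0,0,0,0],[0,0,0,0,0],[0,0,0,0,0],[0,0,0,0,0],[0,0,0,0,0]]
  ]
}}

```text
time_s: 11.48
ee_pos: [0.5569, 0.1291, 0.0821]
ee_rot: [0.09, 0.996, -0.0, -0.002]
ft_force: [-8.2, -0.2, -0.1]
width: 0.102
grip_force: 89.9
```

```bash
python3 - <<'E'
from h import *
o=arm.get_obs();Rm=R.from_quat(o['ee_rot']).as_matrix();a=np.array([.98384,-.17903]);b=np.array([.17903,.98384]);p=o['ee_pos'][:2]
print(o['ee_pos'].round(4),'head',np.arctan2(-Rm[1,0],-Rm[0,0]),o['ft_force'],'push',-o['ft_force'][:2]@a,'adv',1000*(p@a-.5164),'lat',1000*(p@b-.2269))
c=shot('side');save('s6.png',cv2.resize(c['color'][110:210,270:400],None,fx=6,fy=6,interpolation=cv2.INTER_CUBIC))
P=cloud(c);x=P[...,:2]@a;y=P[...,:2]@b-.2269;z=P[...,2];G=c['color'].astype(int)
yl=(G[...,0]-G[...,2]>70)&(z>.12)&(x<.68)&(x>.55)&(abs(y)<.03)
c0=dict(np.load('side0.npz'));P0=cloud(c0);x0=P0[...,:2]@a;y0=P0[...,:2]@b-.2269;G0=c0['color'].astype(int)
yl0=(G0[...,0]-G0[...,2]>70)&(P0[...,2]>.12)&(x0<.68)&(x0>.55)&(abs(y0)<.03)
print('pointer x now/rest',np.percentile(x[yl],[2,50,98]),np.percentile(x0[yl0],[2,50,98]))
E
```

```text
[0.5569 0.1291 0.0821] head -0.17961862812244175 [-8.24909699 -0.17875741 -0.06137112] push 8.08378864038312 adv 8.403474975843483 lat -0.15715417638328955
pointer x now/rest [0.59569474 0.63617446 0.6671608 ] [0.59168457 0.6270392  0.65736004]
```

View pics/s6.png

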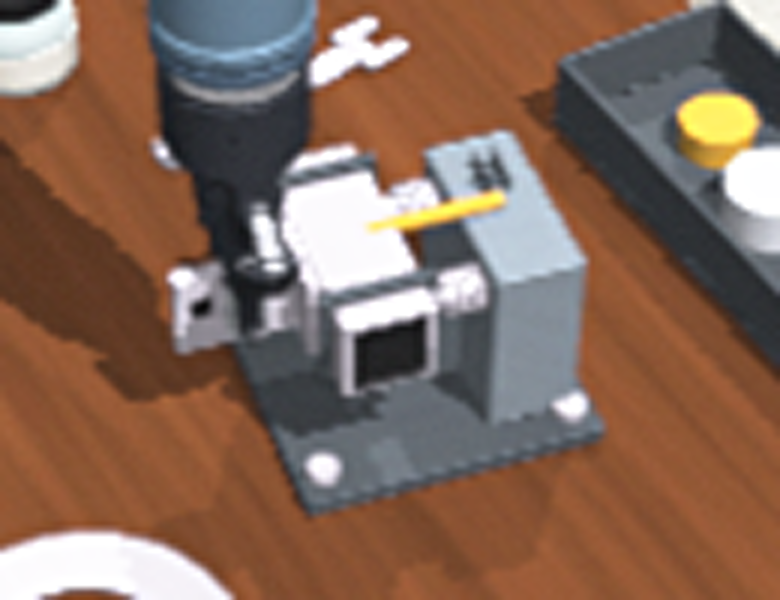

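Plate is against the face and the pointer's end is between the tabs. Push is about 8 N, so add 2 mm and hold for over 2 s.

Request:
{"name": "carry_out", "arguments": {
  "plan": [
    [[1,0,0,0,0],[2,-0.5,0,0,0],[2,-0.5,0,0,0],[2,-0.5,0,0,0],[2,-0.5,0,0,0]]
  ]
}}

```text
time_s: 12.15
ee_pos: [0.5585, 0.1289, 0.0821]
ee_rot: [0.09, 0.996, -0.0, -0.002]
ft_force: [-10.0, 0.4, 1.5]
width: 0.105
grip_force: 90.0
```

Request:
{"name": "carry_out", "arguments": {
  "plan": [
    [[0,0,0,0,0],[0,0,0,0,0],[0,0,0,0,0],[0,0,0,0,0],[0,0,0,0,0]]
  ]
}}

```text
time_s: 12.78
ee_pos: [0.5585, 0.1288, 0.082]
ee_rot: [0.09, 0.996, -0.0, -0.002]
ft_force: [-10.0, 1.1, 1.5]
width: 0.107
grip_force: 90.0
```

Request:
{"name": "carry_out", "arguments": {
  "plan": [
    [[0,0,0,0,0],[0,0,0,0,0],[0,0,0,0,0],[0,0,0,0,0],[0,0,0,0,0]]
  ]
}}

```text
time_s: 13.4
ee_pos: [0.5586, 0.1288, 0.0821]
ee_rot: [0.09, 0.996, -0.0, -0.002]
ft_force: [-10.7, 0.7, 1.5]
width: 0.1
grip_force: 90.0
```

Request:
{"name": "carry_out", "arguments": {
  "plan": [
    [[0,0,0,0,0],[0,0,0,0,0],[0,0,0,0,0],[0,0,0,0,0],[0,0,0,0,0]]
  ]
}}

```text
time_s: 14.02
ee_pos: [0.5585, 0.1288, 0.082]
ee_rot: [0.09, 0.996, -0.0, -0.002]
ft_force: [-10.0, 1.0, 1.7]
width: 0.1
grip_force: 90.0
```

Request:
{"name": "carry_out", "arguments": {
  "plan": [
    [[0,0,0,0,0],[0,0,0,0,0],[0,0,0,0,0],[0,0,0,0,0],[0,0,0,0,0]]
  ]
}}

```text
time_s: 14.65
ee_pos: [0.5585, 0.1288, 0.082]
ee_rot: [0.09, 0.996, -0.0, -0.002]
ft_force: [-10.3, 1.2, -0.1]
width: 0.103
grip_force: 90.0
```

Request:
{"name": "carry_out", "arguments": {
  "plan": [
    [[0,0,0,0,0],[0,0,0,0,0],[0,0,0,0,0],[0,0,0,0,0],[0,0,0,0,0]]
  ]
}}

```text
time_s: 15.28
ee_pos: [0.5585, 0.1288, 0.082]
ee_rot: [0.09, 0.996, -0.0, -0.002]
ft_force: [-10.1, 1.3, 0.6]
width: 0.107
grip_force: 90.0
```

```bash
python3 - <<'E'
from h import *
o=arm.get_obs();a=np.array([.98384,-.17903]);b=np.array([.17903,.98384]);p=o['ee_pos'][:2]
print(o['time_s'],o['ee_pos'].round(4),o['ft_force'],o['moment'],'adv',1000*(p@a-.5164),'lat',1000*(p@b-.2269))
for n in('side','top'):
    c=shot(n);P=cloud(c);x=P[...,:2]@a;y=P[...,:2]@b-.2269;z=P[...,2];G=c['color'].astype(int)
    f=.5499+.0095
    lug=(x>f-.010)&(x<f-.001)&(abs(y)<.036)&(z>.06)&(z<.14);q=z[lug]
    yl=(G[...,0]-G[...,2]>70)&(z>.12)&(x<.68)&(x>.55)&(abs(y)<.03)
    print(n,'plate z',np.percentile(q,[2,50,95]).round(4) if q.size else 0,'pointer',np.percentile(x[yl],98).round(4))
E
```

```text
15.275 [0.5585 0.1288 0.082 ] [-10.09179205   1.26296627   0.60345734] [ 0.06491524  1.2729828  -0.05209138] adv 10.00223019530444 lat -0.14546060469436406
side plate z [0.075  0.0983 0.1254] pointer 0.6692
top plate z 0 pointer 0.6689
```

Push is 10.2 N at about 10 mm, plate spans z 75–125 mm, centred, and it has held for 3 s. Handing in.

```bash
python3 -c "
from rig import arm
print(arm.close_job())"
```

```text
the job is handed in; nothing more can be done
None
```

The job is handed in: the arm still grips the lug and presses it flat, centred and flush on the tube, with about 10 N at about 10 mm held for 3 s.

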